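Chock a tube on the sloping board and drop its stop pins

ROBOT

A 6-joint arm with a two-finger parallel gripper is mounted at the origin on the work surface. World frame = base frame: x ahead of the robot, y to its left, z up, the work surface at z = 0. Lengths are in m, angles in rad, forces in N, time in s.
With the tool pointing down it reaches from about 0.3 to 0.775 m from the base axis. Payload 14.6 kg.
Tool frame: the origin (TCP) lies at the very end of the fingers, on their centre line; the grasp point (between the pads) lies 19 mm behind it; z points along the fingers, y is the direction in which the jaws open and shut (so a half turn about z gives the same grasp; the last joint's range is limited). The gripper opens to 85 mm and grips with 20 to 120 N. Pads are 22 mm wide; open, the fingers measure 114 mm over their backs; the gripper's body (76 mm by 85 mm) begins 54 mm behind the grasp point. The pads swing forward as they close: fully open they stand 13 mm farther back than shut.
Start: joints at [1.182, 0.3, 1.521, -0, 1.321, -0.067], TCP at [0.174, 0.522, 0.231] pointing down, gripper open.
Joint ranges: [-3.03, 3.03], [-0.79, 2.21], [0.23, 2.52], [-1.04, 4.18], [0, 3.07], [-2.55, 2.55]. Speed limits (rad/s): [2.22, 2.22, 2.57, 3.14, 3.14, 3.14].

INTERFACE

Orientations are given as a unit quaternion [x, y, z, w].
In Python, from station import status, viewer, robot, silhouettes gives the robot as it stands. The module is installed in compiled form; this text tells all that it offers.
- The arm moves only by the tool arm_command, never from a script. Its argument "steps" is a list of rows, each an object with "xyz": the shift along the tool's x, y, z normalised to -1 to 1, where 1 is 0.025 m, a list of three; "rotation": the turn, a rotation vector about the tool's x, y, z normalised to -1 to 1, where 1 is 90 degrees, a list of three; "fingers": the opening in per cent of the stroke, from 0 (shut) to 100 (fully open). In form: [{"xyz": [tx, ty, tz], "rotation": [wx, wy, wz], "fingers": fingers}, ...]. A call has 1 to 10 rows; each row shifts and turns the commanded pose from where the row before left it, along the tool's axes as they then stand; what a row does not reach is not made up. A row lasts 1/12 s, in which the tool goes at most 41.7 mm and 7.16 degrees, less where a joint would pass 70% of its speed; a pose out of reach is approached as far as the arm can. A call with a number of a shift or a turn outside -1 to 1 is refused whole. A call with a gripper value outside its range is refused whole. The fingers move at their own pace and stop on an object; "grip_force" is the grip in N (left out, the last holds). Time passes only in rows, so rows that do not move let the fingers close. It gives the time, the measured TCP pose, the force and the opening at its end, in the units of the state.
- status.get_obs(): the state, without advancing time (a new reading comes with each control period).
- viewer.snapshot(name): name is "scene" or "top" or "wrist"; returns the picture (384x512x3 uint8, red, green, blue); there is no depth.
- viewer.calibration(name): a dict with "camera_matrix" (3x3 intrinsics, pixels), "rvec" (rotation vector, rad) and "tvec" (3), from world to camera coordinates, as OpenCV has them. Camera axes: x right, y down, z forward; pixel columns grow to the right and rows downward; lengths in m; the calibration is good to about 2 mm. A picture is of the moment at which its call begins: read the wrist's pose just before it. calibration takes no time and is no camera call; for the wrist camera it gives the pose at the moment of the call.
- robot.hand_in(): hands the job in, once; it reports no verdict.
Trained networks look in the newest picture that a camera, given by its name, has taken for a name from the list of things; names that differ only in an ending like _2 or _b are one class to them, and where a whole thing is asked for, a point or a joint stands for the part that bears it (a point fixed in the world has none). Each returns a list of dicts, best first, with "score" (0 to 1); they miss things now and then, are a little off and sometimes report something else, mostly with a low value. They report only what shows in the picture. A call takes as long as a camera call. They do not tell look-alikes from the thing itself.
- silhouettes(label, camera): "pixels" (384x512 bool, what is visible of it) and "pixel" ([row, column] in pixels, amid what is visible of it).
The state is a dict: "clock": time; "joint_positions": joint angles; "joint_velocities": joint speeds; "joint_torque": joint torques, N m; "ee_pos": TCP position; "tool_rot": TCP orientation; "force": force on the tool from outside, world axes, zero at the start; "wrist_torque": the same for the moment, N m; "opening": opening from 0.0 (shut) to 1.0 (fully open).
Only numpy, scipy, OpenCV 4.12 (cv2) and the standard library are available. Lean on these libraries where they do the work, as an engineer would, in place of code of your own. Each camera call takes 0.05 s, during which the arm holds its last target.

TASK

Set the yellow chock on the sloping board below the tube, toe uphill and between the two stop pins, and push it up against the tube's low side until the tube is pressed snugly against the blue fence jaw: a steady push of about 12 N at the chock (10 to 15 N is right), never ramming or lifting the tube. Let go of the chock, then push the red knob fully down so that the stop pins drop and the chock alone keeps the tube against the fence. Leave the other things on the bench where they are.

Things in the scene. Friction and masses are not known exactly. Their poses are not given: they have to be found in the camera images.
- ramp: Fixed sloping plywood work board on two wooden cheeks, 250 mm (its x) by 262 mm (its y), rising at 10 degrees towards its own +y (its -y edge is the low side). Origin: on the bench under its middle, axes level: x along the tube, z up. The board's top surface is 62 mm above the origin at the middle, i.e. at height 62 mm + 0.176 * y.
- fence: Fixed steel fence on the high side of the board with a blue jaw, 220 mm long along the board's x; upright face towards the tube, top edge 123 mm above the bench. Origin: at y = +80 mm in the board's frame, 50 mm up, axes as the board's. The jaw face stands 4 to 14 mm from the tube at the start; this setting is NOT measured (the origin does not show it) and must be felt.
- tube_center (a point): Plain aluminium tube with dark ends, 54 mm outside diameter, 200 mm long, about 0.5 to 0.9 kg, lying across the board along its own x (parallel to the board's x) and free to roll. This point is its centre. At the start it leans on the two stop pins, with its axis at y = +30 mm in the board's frame.
- chock_grip (a point): Yellow wedge chock with a black sloping face, loose on the bench, about 0.3 kg, 36 mm wide (its x), 38 mm high, 75 mm long (its y). This point is the middle of its solid rear block, half-way up (19 mm above its underside). Its +y points to the thin toe, 54 mm ahead of this point; the back face is 21 mm behind. The flat top runs from the back to 22 mm ahead of the point, and from there the face falls at 48 degrees to the 2 mm thick toe. Grip it across the 36 mm width.
- stops (a joint): Travel of the two stop pins and the red knob, one sliding unit: 0 = pins up (34 mm above the board), 0.036 m = fully down, pins below the board's surface. It moves straight down with about 6 N of push on the knob, and stays where it is left. The pins are steel, 12 mm thick, at x = -82 and +82 mm, y = -3 mm in the board's frame, touching the tube's low side.
- knob_top (a point): Centre of the top of the red knob (34 mm across) that pushes the stop pins down; it stands at x = +98, y = -105 mm in the board's frame, its top 104 mm above the bench when up and 68 mm when fully down.
- mallet_grip (a point): Bystander: hammer, 260 mm long, on the bench; point on its handle.
- screwdriver_grip (a point): Bystander: screwdriver with orange handle, 190 mm; point on its handle.
- jar: Bystander: amber jar, 64 mm across, 85 mm high; origin at its underside.
- glue: Bystander: white glue bottle, 56 mm across, 160 mm high; origin at its underside.
- tape: Bystander: yellow tape measure, about 70 mm across, 34 mm high; origin at its underside.
- shim: Bystander: small bare-wood shim, 60 by 30 mm, 14 mm high, not the chock; origin at its underside.
- offcut: Bystander: bare-wood offcut, 60 by 110 mm, 28 mm high; origin at its underside.
- tube: The tube as a whole (see its centre above): same origin.
- chock: The chock as a whole (see the point above): origin on its underside, 19 mm below that point, same axes. Gripped without leaning on it, sliding it up the board takes about 2 N, rolling the tube with it about 5 N; once the tube meets the jaw the force climbs steeply.
Things that resemble listed ones, but are neither listed nor needed, are in the scene too. There is more than one size of the chock; the job needs the smallest.

How it is judged:
By the outcome, as a careful person would: the job done as asked, in the order asked, and still so for the second after the job is handed in, with the robot touching nothing.
It also fails if it takes over 67 s, if anything falls off the work surface, if the arm or the gripper's body presses on something with over 40 N, if the wrist force passes 120 N, or if a joint passes its speed limit or range.

## Working session

There is one attempt and no reset: what is moved stays moved. The work goes in short steps, Python scripts to look and compute and a tool call to move; the robot and the scene stay as the last step left them, time stands still between calls to the robot, and variables do not carry over. Pictures are saved under pics/ and viewed, and the job is handed in when it is done.

Besides the shell and the picture viewer there is one more tool, called after "Emit:" as name(argument=value, ...) on one line, values as JSON. arm_command: Moves the arm, as the interface text tells. Its arguments: {"type":"object","properties":{"steps":{"type":"array"},"grip_force":{"type":"number"}},"required":["steps"]}

```bash
mkdir -p pics
python3 - <<'E'
from station import status, viewer, robot, silhouettes
import cv2
for n in ["scene","top","wrist"]:
    im=viewer.snapshot(n); cv2.imwrite(f"pics/{n}0.png",cv2.cvtColor(im,cv2.COLOR_RGB2BGR))
    c=viewer.calibration(n); print(n,c)
print(status.get_obs())
E
```

```text
scene {'camera_matrix': array([[423.44433918,   0.        , 254.26421396],
       [  0.        , 423.44433918, 196.2193877 ],
       [  0.        ,   0.        ,   1.        ]]), 'rvec': array([ 1.21899677,  2.50724327, -0.73971599]), 'tvec': array([ 0.2972223 , -0.25972975,  1.4819746 ])}
top {'camera_matrix': array([[375.66123185,   0.        , 251.98465837],
       [  0.        , 375.66123185, 192.74526213],
       [  0.        ,   0.        ,   1.        ]]), 'rvec': array([ 2.10745947, -2.15978641,  0.18430299]), 'tvec': array([-0.00999338,  0.44787911,  1.23798401])}
wrist {'camera_matrix': array([[308.51488032,   0.        , 257.31787343],
       [  0.        , 308.51488032, 193.08230017],
       [  0.        ,   0.        ,   1.        ]]), 'rvec': array([-2.33737003, -1.68673326, -0.25690539]), 'tvec': array([-0.54974626, -0.03941558,  0.37983672])}
{'clock': 0.15, 'joint_positions': array([ 1.18242046e+00,  3.00333278e-01,  1.52144170e+00,  4.03367403e-05,
        1.32067553e+00, -6.65941803e-02]), 'joint_velocities': array([-5.91771703e-05, -1.60550976e-03, -3.34972652e-04,  8.90670419e-05,
       -2.70646771e-04,  1.50024323e-03]), 'joint_torque': array([ 4.36566788e-04, -5.43667567e+01, -3.61883318e+01, -5.81311042e-05,
        3.02290282e-03,  1.70773023e-05]), 'ee_pos': array([0.17386652, 0.52161307, 0.23085588]), 'tool_rot': array([ 1.60202527e-01,  9.87084072e-01, -4.13473530e-04, -1.15771170e-04]), 'force': array([ 0.78945069,  0.25343686, -0.36113291]), 'wrist_torque': array([-0.02606904, -0.0075631 , -0.04600317]), 'opening': 0.9985940490803341}
```

View pics/scene0.png

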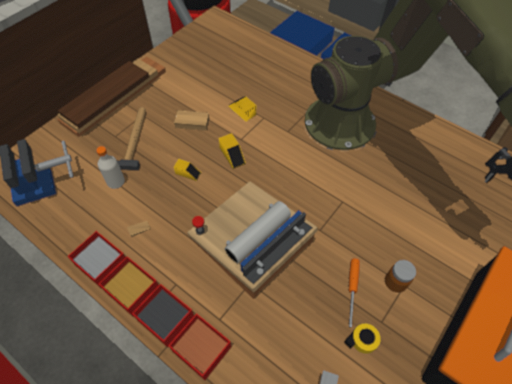

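View pics/top0.png

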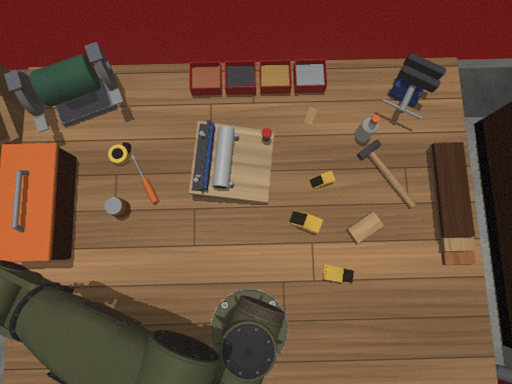

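View pics/wrist0.png

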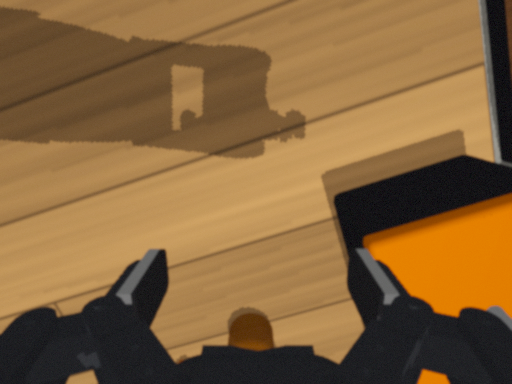

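Three yellow chock candidates show in the top picture, at (col,row) (322,180), (306,222) and (338,274). The first looks smallest. Next I measure all three and the ramp.

```bash
cat > h.py <<'E'
from station import status, viewer, robot, silhouettes
import cv2, numpy as np
def ray(n,rc,z,c=None):
    c=c or viewer.calibration(n); K=c["camera_matrix"];R=cv2.Rodrigues(np.array(c["rvec"]))[0];t=np.array(c["tvec"]).ravel()
    rc=np.atleast_2d(rc).astype(float)
    d=np.c_[rc[:,1],rc[:,0],np.ones(len(rc))]@np.linalg.inv(K).T@R
    o=-R.T@t
    s=(z-o[2])/d[:,2]
    return o+d*s[:,None]
def proj(n,P,c=None):
    c=c or viewer.calibration(n)
    return cv2.projectPoints(np.atleast_2d(np.array(P,float)),np.array(c["rvec"],float),np.array(c["tvec"],float),c["camera_matrix"],None)[0][:,0]
def save(im,name,k=1):
    cv2.imwrite("pics/"+name,cv2.cvtColor(cv2.resize(im,None,fx=k,fy=k,interpolation=cv2.INTER_CUBIC),cv2.COLOR_RGB2BGR))
E
python3 - <<'E'
from h import *
im={n:viewer.snapshot(n) for n in["top","scene"]}
save(im["top"][100:300,180:380],"topcrop.png",3)
save(im["scene"][90:300,160:330],"scenecrop.png",2.8)
for l,z in[("chock",.02),("ramp",.062),("tube",.09),("knob_top",.104),("fence",.12),("stops",.09)]:
  for n in["top"] if l in("ramp","tube","fence","stops") else["top","scene"]:
    for s in silhouettes(l,n):
        m=s["pixels"];r=np.argwhere(m)
        rect=cv2.minAreaRect(r.astype(np.float32))
        box=cv2.boxPoints(rect)
        w=ray(n,box,z)[:,:2]
        print(l,n,round(s["score"],2),np.round(s["pixel"]),m.sum(),"c",ray(n,r,z)[:,:2].mean(0).round(4),"sides",np.linalg.norm(w[1]-w[0]).round(3),np.linalg.norm(w[2]-w[1]).round(3),"ang",np.degrees(np.arctan2(*(w[1]-w[0])[::-1])).round(1))
E
```

```text
chock top 0.7 [220. 305.] 503 c [ 0.3472 -0.1995] sides 0.06 0.105 ang 153.9
chock top 0.67 [272. 339.] 437 c [ 0.1714 -0.2976] sides 0.049 0.1 ang 166.0
chock top 0.67 [156. 225.] 1018 c [0.5819 0.0789] sides 0.227 0.058 ang 173.9
chock top 0.56 [181. 320.] 255 c [ 0.4921 -0.2629] sides 0.082 0.041 ang 110.6
chock scene 0.86 [168. 183.] 367 c [ 0.4938 -0.2642] sides 0.061 0.086 ang 28.8
chock scene 0.79 [150. 231.] 577 c [ 0.3441 -0.2032] sides 0.068 0.139 ang -12.5
chock scene 0.79 [108. 246.] 429 c [ 0.1699 -0.2909] sides 0.085 0.107 ang 7.8
chock scene 0.67 [232. 241.] 6502 c [0.5542 0.044 ] sides 0.327 0.29 ang -0.7
ramp top 0.83 [165. 239.] 4524 c [0.5463 0.0419] sides 0.268 0.26 ang 174.4
ramp top 0.55 [158. 204.] 1102 c [0.5736 0.1424] sides 0.249 0.055 ang 172.8
tube top 0.97 [160. 224.] 1088 c [0.5595 0.0741] sides 0.217 0.062 ang 172.2
knob_top top 0.64 [135. 265.] 108 c [ 0.6097 -0.0397] sides 0.233 0.093 ang 143.3
knob_top scene 0.74 [221. 200.] 182 c [ 0.6355 -0.0586] sides 0.223 0.098 ang -41.7
fence top 0.79 [161. 204.] 1139 c [0.5538 0.1362] sides 0.237 0.055 ang 173.2
stops top 0.65 [158. 203.] 1044 c [0.5661 0.1396] sides 0.24 0.052 ang 173.1
stops top 0.45 [135. 264.] 106 c [ 0.6136 -0.0405] sides 0.235 0.094 ang 143.3
```

View pics/topcrop.png

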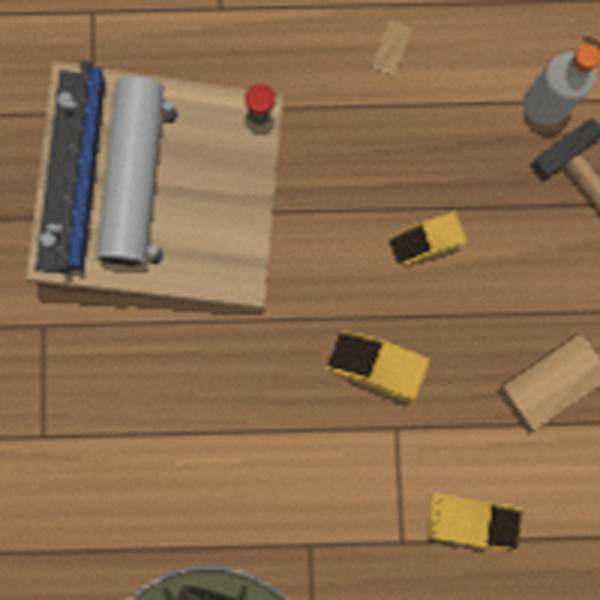

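View pics/scenecrop.png

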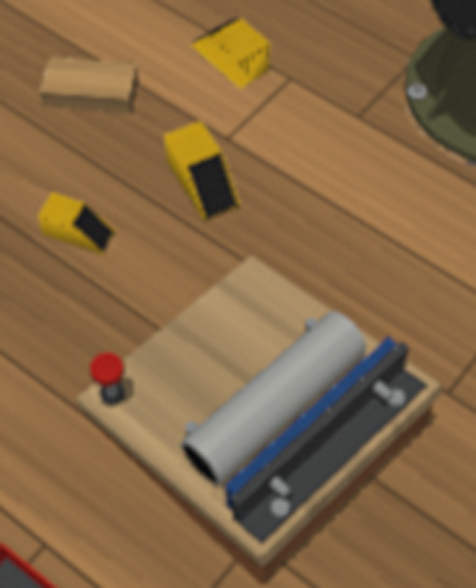

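The chock at top (322,180) / scene (183,168) measures about 82x41 mm unscaled for height. That makes it the smallest and fits 75x36. The other two are about 105x60 and 100x49. Next I fit the poses.

```bash
cat >> h.py <<'E'
from scipy.optimize import least_squares, minimize
def tf(p,L):
    L=np.atleast_2d(L).astype(float);c,s=np.cos(p[2]),np.sin(p[2])
    z=L[:,2]+(p[3] if len(p)>3 else 0)
    return np.c_[p[0]+c*L[:,0]-s*L[:,1],p[1]+s*L[:,0]+c*L[:,1],z]
CH=np.array([[sx*.018,y,z] for sx in(-1,1) for y,z in((-.021,0),(-.021,.038),(.022,.038),(.054,.002),(.054,0))])
def hullmask(n,P,c,k=4):
    q=proj(n,P,c);h=cv2.convexHull((q*k*16+k*8).astype(np.int32).reshape(-1,1,2))
    m=np.zeros((384*k,512*k),np.uint8);cv2.fillPoly(m,[h],1,shift=4)
    return cv2.resize(m.astype(np.float32),(512,384),interpolation=cv2.INTER_AREA)
def fitchock(masks,cals,p0):
    def f(p):
        e=0
        for n,m in masks.items():
            h=hullmask(n,tf(p,CH),cals[n]); e+=1-np.minimum(h,m).sum()/np.maximum(h,m).sum()
        return e
    r=minimize(f,p0,method="Nelder-Mead",options=dict(initial_simplex=np.array([p0,p0+[.01,0,0],p0+[0,.01,0],p0+[0,0,.15]]),xatol=1e-4,fatol=1e-4))
    return r.x,r.fun
E
python3 - <<'E'
from h import *
L=[];obs=[]
a=.125;b=.131
cor=[(a,-b),(a,b),(-a,b),(-a,-b)]
top=[(274.3,131.7),(197.3,121.7),(189.3,191.7),(268,201)]
sc=[(188.6,231.8),(253.6,288),(317,228.6),(250.4,181.8)]
P=[[x,y,.062+.176*y] for x,y in cor]+[[.098,-.105,.104]]
top+= [(266.7,132.3)]; sc+=[(198.2,221)]
def res(p,full=False):
    e=np.r_[proj("top",tf(p,P))-top,proj("scene",tf(p,P))-sc]
    return e.ravel()
r=least_squares(res,[.54,.04,-.1],loss="soft_l1");print(r.x,np.degrees(r.x[2]));print(res(r.x).reshape(-1,2).round(1))
cals={n:viewer.calibration(n) for n in["top","scene"]}
ms={}
for n in cals:
    viewer.snapshot(n)
    for s in silhouettes("chock",n):
        w=ray(n,[s["pixel"]],.02)[0]
        if np.hypot(*(w[:2]-[.493,-.264]))<.03: ms[n]=s["pixels"].astype(np.float32)
for sub in (["top","scene"],["top"],["scene"]):
    for yaw in(1.95,1.6):
        print(sub,fitchock({n:ms[n] for n in sub},cals,np.array([.49,-.264,yaw])))
E
```

```text
[ 0.55293818  0.04307157 -0.11786032] -6.752899155449317
[[-0.7  0. ]
 [-0.1 -1.4]
 [-1.1  1.2]
 [-0.6  1.3]
 [-0.5  0. ]
 [-1.6  0.2]
 [-0.8  0.9]
 [ 0.4 -1.8]
 [-0.7 -0.9]
 [-0.3 -0.6]]
['top', 'scene'] (array([ 0.49992059, -0.2722759 ,  2.12318285]), np.float64(1.0400848388671875))
['top', 'scene'] (array([ 0.49781708, -0.27876007,  0.30406525]), np.float64(0.17795449495315552))
['top'] (array([ 0.49050912, -0.25561105,  3.49826083]), np.float64(0.1499556303024292))
['top'] (array([ 0.49768798, -0.27921157,  0.28027316]), np.float64(0.0650835633277893))
['scene'] (array([ 0.49699419, -0.28024611,  0.27007727]), np.float64(0.10894310474395752))
['scene'] (array([ 0.49679826, -0.27948379,  0.29574763]), np.float64(0.10590732097625732))
```

Ramp: origin (0.553, 0.043), yaw -6.75°, residuals about 1 px. Chock grip point: (0.4975, -0.279), yaw about 16.5°, with both cameras agreeing. I turn the tool first so its x matches the toe direction, then fly over.

Emit:
arm_command(steps=[{"xyz": [0, 0, 0], "rotation": [0, 0, 0.0764], "fingers": 100}, {"xyz": [0, 0, 0], "rotation": [0, 0, 0.0764], "fingers": 100}, {"xyz": [0, 0, 0], "rotation": [0, 0, 0.0764], "fingers": 100}, {"xyz": [0, 0, 0], "rotation": [0, 0, 0.0764], "fingers": 100}, {"xyz": [0, 0, 0], "rotation": [0, 0, 0.0764], "fingers": 100}, {"xyz": [0, 0, 0], "rotation": [0, 0, 0.0764], "fingers": 100}, {"xyz": [0, 0, 0], "rotation": [0, 0, 0.0764], "fingers": 100}, {"xyz": [0, 0, 0], "rotation": [0, 0, 0.0764], "fingers": 100}])

```text
clock: 1.52
ee_pos: [0.174, 0.5218, 0.2313]
tool_rot: [0.6, 0.8, -0.0, 0.0]
force: [0.1, -0.1, 0.2]
opening: 0.999
```

```bash
cat >> h.py <<'E'
from scipy.spatial.transform import Rotation as Rn
def delta(target):
    o=status.get_obs();R=Rn.from_quat(o["tool_rot"]);M=R.as_matrix()
    print("t",round(o["clock"],2),"p",o["ee_pos"].round(4),"x",M[:,0].round(3),"z",M[:,2].round(3),"F",o["force"].round(2),"Ft",(M.T@o["force"]).round(2),"op",round(o["opening"],3))
    if target is not None: print("d/25mm tool",(M.T@(np.array(target)-o["ee_pos"])/.025).round(3))
def rotd(yaw,pitch):
    # tool: x=toe dir pitched up, y=side, z into board ; returns tool-frame rotvec/90deg
    y=np.array([np.cos(yaw),np.sin(yaw),0]);f=np.array([-np.sin(yaw),np.cos(yaw),0])
    x=f*np.cos(pitch)+np.array([0,0,np.sin(pitch)]);M=np.c_[x,y,np.cross(x,y)]
    R=Rn.from_quat(status.get_obs()["tool_rot"])
    print("rot/90",((R.inv()*Rn.from_matrix(M)).as_rotvec()/(np.pi/2)).round(4))
E
python3 - <<'E'
from h import *
delta([.4975,-.279,.20]);rotd(.288,0)
E
```

```text
t 1.52 p [0.174  0.5218 0.2313] x [-0.279  0.96  -0.   ] z [ 0. -0. -1.] F [ 0.07 -0.14  0.17] Ft [-0.15  0.03 -0.17] op 0.999
d/25mm tool [-34.37    3.482   1.252]
rot/90 [-0.      0.     -0.0032]
```

Emit:
arm_command(steps=[{"xyz": [-1, 0, 0], "rotation": [0, 0, 0], "fingers": 100}, {"xyz": [-1, 0.12, 0], "rotation": [0, 0, 0], "fingers": 100}, {"xyz": [-1, 0.12, 0], "rotation": [0, 0, 0], "fingers": 100}, {"xyz": [-1, 0.12, 0], "rotation": [0, 0, 0], "fingers": 100}, {"xyz": [-1, 0.12, 0], "rotation": [0, 0, 0], "fingers": 100}, {"xyz": [-1, 0.12, 0], "rotation": [0, 0, 0], "fingers": 100}, {"xyz": [-1, 0.12, 0], "rotation": [0, 0, 0], "fingers": 100}, {"xyz": [-1, 0.12, 0], "rotation": [0, 0, 0], "fingers": 100}, {"xyz": [-1, 0.12, 0], "rotation": [0, 0, 0], "fingers": 100}, {"xyz": [-1, 0.12, 0], "rotation": [0, 0, 0], "fingers": 100}])

```text
clock: 2.35
ee_pos: [0.2713, 0.2887, 0.2314]
tool_rot: [0.598, 0.802, 0.0, 0.0]
force: [-0.1, 0.3, -0.0]
opening: 0.999
```

Emit:
arm_command(steps=[{"xyz": [-1, 0.12, 0], "rotation": [0, 0, 0], "fingers": 100}, {"xyz": [-1, 0.12, 0], "rotation": [0, 0, 0], "fingers": 100}, {"xyz": [-1, 0.12, 0], "rotation": [0, 0, 0], "fingers": 100}, {"xyz": [-1, 0.12, 0], "rotation": [0, 0, 0], "fingers": 100}, {"xyz": [-1, 0.12, 0], "rotation": [0, 0, 0], "fingers": 100}, {"xyz": [-1, 0.12, 0], "rotation": [0, 0, 0], "fingers": 100}, {"xyz": [-1, 0.12, 0], "rotation": [0, 0, 0], "fingers": 100}, {"xyz": [-1, 0.12, 0], "rotation": [0, 0, 0], "fingers": 100}, {"xyz": [-1, 0.12, 0], "rotation": [0, 0, 0], "fingers": 100}, {"xyz": [-1, 0.12, 0], "rotation": [0, 0, 0], "fingers": 100}])

```text
clock: 3.18
ee_pos: [0.3714, 0.0575, 0.2315]
tool_rot: [0.598, 0.802, 0.0, 0.0]
force: [0.7, -0.6, -0.6]
opening: 0.998
```

Run:
```python
from h import *
delta([.4975,-.279,.20]);rotd(.288,0)
```

```text
t 3.18 p [0.3714 0.0575 0.2315] x [-0.285  0.959 -0.   ] z [ 0.001  0.    -1.   ] F [ 0.68 -0.64 -0.55] Ft [-0.8   0.47  0.55] op 0.998
d/25mm tool [-14.339   1.001   1.263]
rot/90 [0.0004 0.0001 0.0006]
```

Emit:
arm_command(steps=[{"xyz": [-1, 0.1, 0.1], "rotation": [0, 0, 0], "fingers": 100}, {"xyz": [-1, 0.1, 0.1], "rotation": [0, 0, 0], "fingers": 100}, {"xyz": [-1, 0.1, 0.1], "rotation": [0, 0, 0], "fingers": 100}, {"xyz": [-1, 0.1, 0.1], "rotation": [0, 0, 0], "fingers": 100}, {"xyz": [-1, 0.1, 0.1], "rotation": [0, 0, 0], "fingers": 100}, {"xyz": [-1, 0.1, 0.1], "rotation": [0, 0, 0], "fingers": 100}, {"xyz": [-1, 0.1, 0.1], "rotation": [0, 0, 0], "fingers": 100}, {"xyz": [-1, 0.1, 0.1], "rotation": [0, 0, 0], "fingers": 100}, {"xyz": [-1, 0.1, 0.1], "rotation": [0, 0, 0], "fingers": 100}, {"xyz": [-1, 0.1, 0.1], "rotation": [0, 0, 0], "fingers": 100}])

```text
clock: 4.02
ee_pos: [0.4666, -0.1751, 0.2062]
tool_rot: [0.598, 0.802, 0.0, 0.0]
force: [1.1, 0.1, 0.2]
opening: 0.994
```

Run:
```python
from h import *
c=viewer.calibration("wrist");im=viewer.snapshot("wrist");save(im,"w1.png");np.save("c1.npy",c,allow_pickle=True)
R=cv2.Rodrigues(c["rvec"])[0];print(-R.T@c["tvec"])
for s in silhouettes("chock","wrist"):
    m=s["pixels"].astype(np.float32);print(s["score"],s["pixel"],m.sum(),m[0].sum(),m[-1].sum())
    w=ray("wrist",[s["pixel"]],.02)[0]
    if np.hypot(*(w[:2]-[.4975,-.265]))<.05: print(fitchock({"wrist":m},{"wrist":c},np.array([.4975,-.279,.288])))
delta([.4975,-.279,.20])
```

```text
[ 0.44463523 -0.10117634  0.3485448 ]
0.9 [246.5, 251.1] 2232.0 0.0 0.0
(array([ 0.49542823, -0.28122406,  0.29689991]), np.float64(0.0243300199508667))
0.86 [162.4, 137.1] 5422.0 0.0 0.0
0.57 [182.9, 5.6] 641.0 0.0 0.0
t 4.12 p [ 0.4667 -0.1762  0.2056] x [-0.283  0.959  0.   ] z [-0.001 -0.    -1.   ] F [ 0.19  0.23 -0.18] Ft [0.16 0.25 0.18] op 1.0
d/25mm tool [-4.292  0.018  0.223]
```

View pics/w1.png

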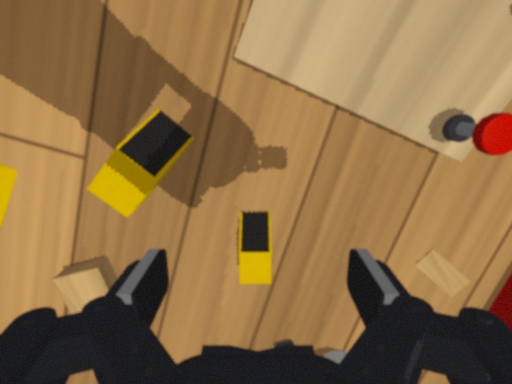

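The wrist view shows the small chock at (255,247), and a 75x36x38 model fits its silhouette with only 2.4% error. The larger one at (140,162) is not the one needed. Refined grip point: (0.4955, -0.281), yaw 0.297.

Run:
```python
from h import *
delta([.4955,-.281,.1]);rotd(.297,0)
```

```text
t 4.12 p [ 0.4667 -0.1762  0.2056] x [-0.283  0.959  0.   ] z [-0.001 -0.    -1.   ] F [ 0.19  0.23 -0.18] Ft [0.16 0.25 0.18] op 1.0
d/25mm tool [-4.347 -0.078  4.223]
rot/90 [-0.0004 -0.0001 -0.0066]
```

Emit:
arm_command(steps=[{"xyz": [-0.9, 0, 0.7], "rotation": [0, 0, 0], "fingers": 100}, {"xyz": [-0.9, 0, 0.7], "rotation": [0, 0, 0], "fingers": 100}, {"xyz": [-0.9, 0, 0.7], "rotation": [0, 0, 0], "fingers": 100}, {"xyz": [-0.9, 0, 0.7], "rotation": [0, 0, 0], "fingers": 100}, {"xyz": [-0.72, -0.08, 0.7], "rotation": [0, 0, -0.0066], "fingers": 100}, {"xyz": [0, 0, 0.7], "rotation": [0, 0, 0], "fingers": 100}, {"xyz": [0, 0, 0], "rotation": [0, 0, 0], "fingers": 100}])

```text
clock: 4.7
ee_pos: [0.4937, -0.2773, 0.0979]
tool_rot: [0.594, 0.804, -0.0, -0.003]
force: [-0.5, 0.2, -0.2]
opening: 0.999
```

Run:
```python
from h import *
delta([.4955,-.281,.006]);rotd(.297,0)
```

```text
t 4.7 p [ 0.4937 -0.2773  0.0979] x [-0.294  0.956  0.004] z [-0.005  0.003 -1.   ] F [-0.46  0.22 -0.24] Ft [ 0.34 -0.38  0.24] op 0.999
d/25mm tool [-0.176  0.039  3.675]
rot/90 [-0.0022 -0.0027  0.0009]
```

Emit:
arm_command(steps=[{"xyz": [-0.04, 0.02, 0.6], "rotation": [0, 0, 0], "fingers": 100}, {"xyz": [0, 0, 0.6], "rotation": [0, 0, 0], "fingers": 100}, {"xyz": [0, 0, 0.6], "rotation": [0, 0, 0], "fingers": 100}, {"xyz": [0, 0, 0.6], "rotation": [0, 0, 0], "fingers": 100}, {"xyz": [0, 0, 0.6], "rotation": [0, 0, 0], "fingers": 100}, {"xyz": [0, 0, 0.2], "rotation": [0, 0, 0], "fingers": 100}, {"xyz": [0, 0, 0.2], "rotation": [0, 0, 0], "fingers": 100}, {"xyz": [0, 0, 0], "rotation": [0, 0, 0], "fingers": 100}])

```text
clock: 5.37
ee_pos: [0.496, -0.2783, 0.0165]
tool_rot: [0.594, 0.805, 0.0, -0.0]
force: [-0.2, 0.6, 0.1]
opening: 1.001
```

Run:
```python
from h import *
delta([.4955,-.281,.006]);rotd(.297,0)
```

```text
t 5.37 p [ 0.496  -0.2783  0.0165] x [-0.295  0.955  0.   ] z [-0.  0. -1.] F [-0.17  0.61  0.06] Ft [ 0.63  0.02 -0.06] op 1.001
d/25mm tool [-0.096 -0.05   0.422]
rot/90 [-0.     -0.0001  0.0017]
```

Emit:
arm_command(steps=[{"xyz": [-0.1, -0.05, 0.2], "rotation": [0, 0, 0], "fingers": 100}, {"xyz": [0, 0, 0.2], "rotation": [0, 0, 0], "fingers": 100}, {"xyz": [0, 0, 0], "rotation": [0, 0, 0], "fingers": 60}, {"xyz": [0, 0, 0], "rotation": [0, 0, 0], "fingers": 20}, {"xyz": [0, 0, 0], "rotation": [0, 0, 0], "fingers": 20}, {"xyz": [0, 0, 0], "rotation": [0, 0, 0], "fingers": 20}, {"xyz": [0, 0, 0], "rotation": [0, 0, 0], "fingers": 20}, {"xyz": [0, 0, 0], "rotation": [0, 0, 0], "fingers": 20}], grip_force=60)

```text
clock: 6.03
ee_pos: [0.4956, -0.2816, 0.0067]
tool_rot: [0.594, 0.805, -0.0, 0.0]
force: [-0.3, 0.4, 4.3]
opening: 0.413
```

Run:
```python
from h import *
save(viewer.snapshot("wrist"),"w2.png")
delta([.4955,-.281,.006]);rotd(.297,0)
```

```text
t 6.08 p [ 0.4956 -0.2816  0.0067] x [-0.295  0.956 -0.001] z [ 0.001 -0.    -1.   ] F [0.14 0.05 4.2 ] Ft [ 0.    0.15 -4.2 ] op 0.411
d/25mm tool [0.023 0.001 0.029]
rot/90 [0.0003 0.0003 0.0015]
```

View pics/w2.png

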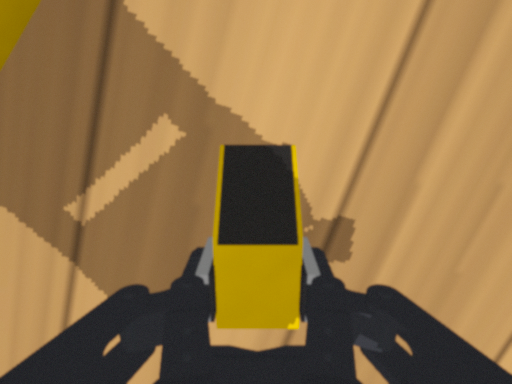

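The chock is held square (opening 0.41, about 35 mm). Now I lift it.

Emit:
arm_command(steps=[{"xyz": [0, 0, -0.3], "rotation": [0, 0, 0], "fingers": 20}, {"xyz": [0, 0, -0.7], "rotation": [0, 0, 0], "fingers": 20}, {"xyz": [0, 0, -0.9], "rotation": [0, 0, 0], "fingers": 20}, {"xyz": [0, 0, -0.9], "rotation": [0, 0, 0], "fingers": 20}, {"xyz": [0, 0, -0.9], "rotation": [0, 0, 0], "fingers": 20}, {"xyz": [0, 0, -0.9], "rotation": [0, 0, 0], "fingers": 20}, {"xyz": [0, 0, -0.9], "rotation": [0, 0, 0], "fingers": 20}, {"xyz": [0, 0, -0.5], "rotation": [0, 0, 0], "fingers": 20}, {"xyz": [0, 0, 0], "rotation": [0, 0, 0], "fingers": 20}])

```text
clock: 6.83
ee_pos: [0.4962, -0.2819, 0.1593]
tool_rot: [0.594, 0.805, 0.0, 0.002]
force: [0.8, -0.3, -3.4]
opening: 0.411
```

```bash
cat >> h.py <<'E'
RAMP=[.5529,.0431,-.1178]
def tcp(y0,h=.0067,x0=0,clear=0,ramp=None):
    s,c=np.sin(np.radians(10)),np.cos(np.radians(10))
    return tf(ramp or RAMP,[x0,y0-s*(h+clear),.062+.1763*y0+c*(h+clear)])[0]
E
python3 - <<'E'
from h import *
t=tcp(-.07,clear=.06);print(t)
delta(t);rotd(-.1178,np.radians(10))
E
```

```text
[ 0.54331181 -0.03791694  0.11534568]
t 6.83 p [ 0.4962 -0.2819  0.1593] x [-0.295  0.956 -0.003] z [ 0.004 -0.002 -1.   ] F [ 0.76 -0.28 -3.39] Ft [-0.48  0.64  3.39] op 0.411
d/25mm tool [8.774 4.676 1.743]
rot/90 [-0.0211  0.1112  0.2651]
```

Emit:
arm_command(steps=[{"xyz": [0, 0, 0], "rotation": [-0.0042, 0.0222, 0.053], "fingers": 20}, {"xyz": [0, 0, 0], "rotation": [-0.0042, 0.0222, 0.053], "fingers": 20}, {"xyz": [0, 0, 0], "rotation": [-0.0042, 0.0222, 0.053], "fingers": 20}, {"xyz": [0, 0, 0], "rotation": [-0.0042, 0.0222, 0.053], "fingers": 20}, {"xyz": [0, 0, 0], "rotation": [-0.0042, 0.0222, 0.053], "fingers": 20}, {"xyz": [0, 0, 0], "rotation": [0, 0, 0], "fingers": 20}])

```text
clock: 7.33
ee_pos: [0.4947, -0.2817, 0.1548]
tool_rot: [0.746, 0.66, 0.065, -0.061]
force: [-0.2, 0.3, -3.2]
opening: 0.418
```

Run:
```python
from h import *
t=tcp(-.07,clear=.06);print(t)
delta(t);rotd(-.1178,np.radians(10))
```

```text
[ 0.54331181 -0.03791694  0.11534568]
t 7.33 p [ 0.4947 -0.2817  0.1548] x [0.122 0.977 0.178] z [ 0.016  0.177 -0.984] F [-0.17  0.3  -3.25] Ft [-0.3  -0.18  3.25] op 0.418
d/25mm tool [9.478 0.746 3.312]
rot/90 [-0.0034 -0.0027 -0.0038]
```

Emit:
arm_command(steps=[{"xyz": [0.94, 0.075, 0.33], "rotation": [0, 0, 0], "fingers": 20}, {"xyz": [0.94, 0.075, 0.33], "rotation": [0, 0, 0], "fingers": 20}, {"xyz": [0.94, 0.075, 0.33], "rotation": [0, 0, 0], "fingers": 20}, {"xyz": [0.94, 0.075, 0.33], "rotation": [0, 0, 0], "fingers": 20}, {"xyz": [0.94, 0.075, 0.33], "rotation": [0, 0, 0], "fingers": 20}, {"xyz": [0.94, 0.075, 0.33], "rotation": [0, 0, 0], "fingers": 20}, {"xyz": [0.94, 0.075, 0.33], "rotation": [0, 0, 0], "fingers": 20}, {"xyz": [0.94, 0.075, 0.33], "rotation": [0, 0, 0], "fingers": 20}, {"xyz": [0.94, 0.075, 0.33], "rotation": [0, 0, 0], "fingers": 20}, {"xyz": [0.94, 0.075, 0.33], "rotation": [0, 0, 0], "fingers": 20}])

```text
clock: 8.17
ee_pos: [0.5423, -0.0381, 0.1152]
tool_rot: [0.744, 0.663, 0.064, -0.06]
force: [1.1, -0.6, -2.3]
opening: 0.415
```

Emit:
arm_command(steps=[{"xyz": [0, 0, 0], "rotation": [0, 0, 0], "fingers": 20}, {"xyz": [0, 0, 0], "rotation": [0, 0, 0], "fingers": 20}])

```text
clock: 8.33
ee_pos: [0.5423, -0.0384, 0.1153]
tool_rot: [0.743, 0.663, 0.064, -0.06]
force: [0.3, -0.1, -3.6]
opening: 0.409
```

Run:
```python
from h import *
c=viewer.calibration("wrist");im=viewer.snapshot("wrist")
t=tcp(-.07,clear=.06)
delta(t);rotd(-.1178,np.radians(10))
im=cv2.resize(im,None,fx=1.5,fy=1.5)
def ln(P,col):
    q=(proj("wrist",tf(RAMP,P),c)*1.5).astype(int)
    for a,b in zip(q[:-1],q[1:]): cv2.line(im,tuple(map(int,a)),tuple(map(int,b)),col,1)
B=lambda x,y:[x,y,.062+.1763*y]
ln([B(-.125,-.131),B(.125,-.131),B(.125,.131),B(-.125,.131),B(-.125,-.131)],(255,0,0))
# tube axis silhouettes: top line & low line
zc=.062+.1763*.03+.027/np.cos(np.radians(10))
ln([[-.1,.03,zc+.027],[.1,.03,zc+.027]],(0,255,0)); 
for sx in(-.082,.082):
    b=B(sx,-.003);ln([b,[sx,-.003,b[2]+.034]],(255,0,255))
a=np.linspace(0,6.3,20);ln(np.c_[.098+.017*np.cos(a),-.105+.017*np.sin(a),a*0+.104],(0,0,255))
save(im,"w3.png")
```

```text
t 8.38 p [ 0.5424 -0.0393  0.1156] x [0.113 0.978 0.174] z [ 0.016  0.174 -0.985] F [-0.32  0.17 -3.24] Ft [-0.44 -0.32  3.22] op 0.411
d/25mm tool [0.056 0.031 0.021]
rot/90 [-0.003  -0.0005  0.0015]
```

View pics/w3.png

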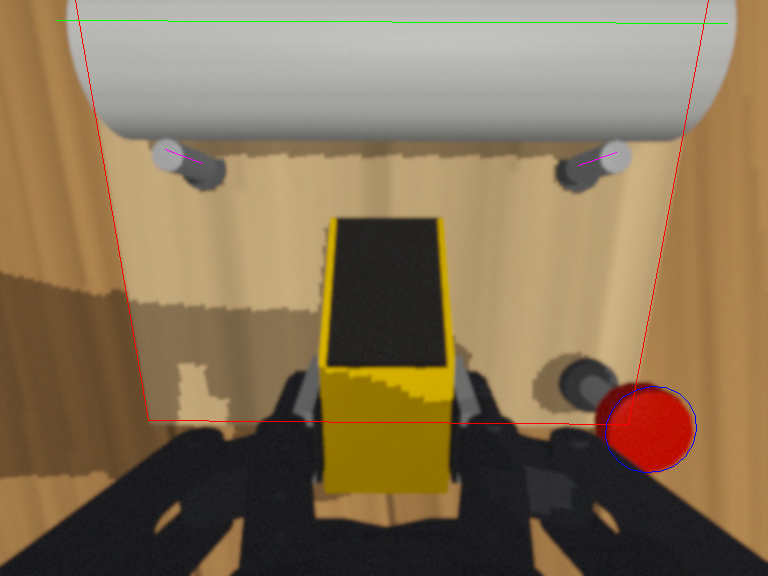

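The overlay of the fitted ramp matches: pins at (168,155) and (615,157), knob at (648,425), board edges good to 1–2 mm. The chock is centred. Now I lower it to just above the board.

Emit:
arm_command(steps=[{"xyz": [0.05, 0.03, 0.4], "rotation": [-0.003, 0, 0.0015], "fingers": 20}, {"xyz": [0, 0, 0.4], "rotation": [0, 0, 0], "fingers": 20}, {"xyz": [0, 0, 0.4], "rotation": [0, 0, 0], "fingers": 20}, {"xyz": [0, 0, 0.4], "rotation": [0, 0, 0], "fingers": 20}, {"xyz": [0, 0, 0.3], "rotation": [0, 0, 0], "fingers": 20}, {"xyz": [0, 0, 0.2], "rotation": [0, 0, 0], "fingers": 20}, {"xyz": [0, 0, 0.1], "rotation": [0, 0, 0], "fingers": 20}, {"xyz": [0, 0, 0], "rotation": [0, 0, 0], "fingers": 20}, {"xyz": [0, 0, 0], "rotation": [0, 0, 0], "fingers": 20}])

```text
clock: 9.13
ee_pos: [0.545, -0.0289, 0.0624]
tool_rot: [0.746, 0.661, 0.066, -0.058]
force: [-0.6, -0.9, -2.7]
opening: 0.415
```

Run:
```python
from h import *
delta(tcp(-.07));rotd(-.1178,np.radians(10))
```

```text
t 9.13 p [ 0.545  -0.0289  0.0624] x [0.119 0.977 0.175] z [ 0.022  0.174 -0.985] F [-0.57 -0.87 -2.71] Ft [-1.4  -0.47  2.5 ] op 0.415
d/25mm tool [ 0.006 -0.023  0.251]
rot/90 [ 0.0008 -0.001  -0.0018]
```

Emit:
arm_command(steps=[{"xyz": [0, 0, 0.08], "rotation": [0, 0, 0], "fingers": 20}, {"xyz": [0, 0, 0.08], "rotation": [0, 0, 0], "fingers": 20}, {"xyz": [0, 0, 0], "rotation": [0, 0, 0], "fingers": 20}, {"xyz": [0, 0, 0], "rotation": [0, 0, 0], "fingers": 20}])

```text
clock: 9.47
ee_pos: [0.5449, -0.0281, 0.0583]
tool_rot: [0.746, 0.661, 0.066, -0.058]
force: [0.2, 0.4, -2.7]
opening: 0.413
```

Emit:
arm_command(steps=[{"xyz": [0, 0, 0.03], "rotation": [0, 0, 0], "fingers": 20}, {"xyz": [0, 0, 0], "rotation": [0, 0, 0], "fingers": 20}, {"xyz": [0, 0, 0], "rotation": [0, 0, 0], "fingers": 20}])

```text
clock: 9.72
ee_pos: [0.5449, -0.028, 0.0576]
tool_rot: [0.746, 0.661, 0.066, -0.058]
force: [-1.4, -0.2, -3.6]
opening: 0.416
```

Emit:
arm_command(steps=[{"xyz": [0, 0, 0.03], "rotation": [0, 0, 0], "fingers": 20}, {"xyz": [0, 0, 0], "rotation": [0, 0, 0], "fingers": 20}, {"xyz": [0, 0, 0], "rotation": [0, 0, 0], "fingers": 20}])

```text
clock: 9.97
ee_pos: [0.5449, -0.0279, 0.0568]
tool_rot: [0.746, 0.661, 0.066, -0.058]
force: [-0.7, -0.1, -2.4]
opening: 0.412
```

Run:
```python
from h import *
delta(tcp(-.07));rotd(-.1178,np.radians(10))
```

```text
t 9.97 p [ 0.5449 -0.0279  0.0568] x [0.119 0.977 0.175] z [ 0.021  0.174 -0.985] F [-0.65 -0.08 -2.38] Ft [-0.57 -0.64  2.32] op 0.412
d/25mm tool [ 0.006 -0.014  0.021]
rot/90 [ 0.0005 -0.001  -0.0019]
```

Emit:
arm_command(steps=[{"xyz": [0, 0, 0.02], "rotation": [0, 0, 0], "fingers": 20}, {"xyz": [0, 0, 0], "rotation": [0, 0, 0], "fingers": 20}, {"xyz": [0, 0, 0], "rotation": [0, 0, 0], "fingers": 20}])

```text
clock: 10.22
ee_pos: [0.545, -0.0278, 0.0566]
tool_rot: [0.746, 0.661, 0.066, -0.058]
force: [-1.4, -0.8, 1.7]
opening: 0.413
```

Emit:
arm_command(steps=[{"xyz": [0, 0, 0.02], "rotation": [0, 0, 0], "fingers": 20}, {"xyz": [0, 0, 0], "rotation": [0, 0, 0], "fingers": 20}, {"xyz": [0, 0, 0], "rotation": [0, 0, 0], "fingers": 20}])

```text
clock: 10.47
ee_pos: [0.545, -0.0278, 0.0566]
tool_rot: [0.746, 0.661, 0.066, -0.058]
force: [-5.0, -0.5, 8.4]
opening: 0.413
```

Emit:
arm_command(steps=[{"xyz": [0, 0, 0.02], "rotation": [0, 0, 0], "fingers": 20}, {"xyz": [0, 0, 0], "rotation": [0, 0, 0], "fingers": 20}, {"xyz": [0, 0, 0], "rotation": [0, 0, 0], "fingers": 20}])

```text
clock: 10.72
ee_pos: [0.545, -0.0278, 0.0565]
tool_rot: [0.746, 0.661, 0.066, -0.058]
force: [-10.1, -1.1, 15.4]
opening: 0.41
```

Emit:
arm_command(steps=[{"xyz": [0, 0, -0.04], "rotation": [0, 0, 0], "fingers": 20}, {"xyz": [0, 0, 0], "rotation": [0, 0, 0], "fingers": 20}, {"xyz": [0, 0, 0], "rotation": [0, 0, 0], "fingers": 20}])

```text
clock: 10.97
ee_pos: [0.5451, -0.0278, 0.0565]
tool_rot: [0.746, 0.661, 0.066, -0.058]
force: [-1.5, -0.9, 4.0]
opening: 0.411
```

Run:
```python
from h import *
delta(tcp(-.07));rotd(-.1178,np.radians(10))
o=status.get_obs();print(o["wrist_torque"])
```

```text
t 10.97 p [ 0.5451 -0.0278  0.0565] x [0.119 0.977 0.175] z [ 0.022  0.174 -0.985] F [-1.48 -0.85  4.03] Ft [-0.3  -1.36 -4.15] op 0.411
d/25mm tool [ 0.006 -0.022  0.013]
rot/90 [ 0.0009 -0.001  -0.0018]
[-0.18924761  0.49338937  0.00341114]
```

Emit:
arm_command(steps=[{"xyz": [0, 0, -0.016], "rotation": [0, 0, 0], "fingers": 20}, {"xyz": [0.1, 0, 0], "rotation": [0, 0, 0], "fingers": 20}, {"xyz": [0.15, 0, 0], "rotation": [0, 0, 0], "fingers": 20}, {"xyz": [0.15, 0, 0], "rotation": [0, 0, 0], "fingers": 20}, {"xyz": [0.15, 0, 0], "rotation": [0, 0, 0], "fingers": 20}, {"xyz": [0.15, 0, 0], "rotation": [0, 0, 0], "fingers": 20}, {"xyz": [0.1, 0, 0], "rotation": [0, 0, 0], "fingers": 20}])

```text
clock: 11.55
ee_pos: [0.5472, -0.0076, 0.0602]
tool_rot: [0.745, 0.661, 0.066, -0.058]
force: [-0.3, -0.5, -3.3]
opening: 0.411
```

Run:
```python
from h import *
delta(tcp(-.038))
```

```text
t 11.55 p [ 0.5472 -0.0076  0.0602] x [0.118 0.977 0.175] z [ 0.021  0.174 -0.985] F [-0.25 -0.46 -3.3 ] Ft [-1.06 -0.19  3.16] op 0.411
d/25mm tool [ 0.479 -0.015  0.016]
```

Emit:
arm_command(steps=[{"xyz": [0.08, 0, 0.012], "rotation": [0, 0, 0], "fingers": 20}, {"xyz": [0.08, 0, 0], "rotation": [0, 0, 0], "fingers": 20}, {"xyz": [0.08, 0, 0], "rotation": [0, 0, 0], "fingers": 20}, {"xyz": [0.08, 0, 0], "rotation": [0, 0, 0], "fingers": 20}, {"xyz": [0, 0, 0], "rotation": [0, 0, 0], "fingers": 20}])

```text
clock: 11.97
ee_pos: [0.5484, -0.0001, 0.0615]
tool_rot: [0.746, 0.661, 0.066, -0.058]
force: [-0.5, 0.3, 0.1]
opening: 0.412
```

Run:
```python
from h import *
delta(tcp(-.038))
```

```text
t 11.97 p [ 5.484e-01 -1.000e-04  6.150e-02] x [0.119 0.977 0.175] z [ 0.022  0.174 -0.984] F [-0.45  0.3   0.06] Ft [ 0.25 -0.49 -0.02] op 0.412
d/25mm tool [ 0.171 -0.023  0.014]
```

Emit:
arm_command(steps=[{"xyz": [0.05, 0, 0], "rotation": [0, 0, 0], "fingers": 20}, {"xyz": [0.05, 0, 0], "rotation": [0, 0, 0], "fingers": 20}, {"xyz": [0.05, 0, 0], "rotation": [0, 0, 0], "fingers": 20}, {"xyz": [0.04, 0, 0], "rotation": [0, 0, 0], "fingers": 20}, {"xyz": [0.04, 0, 0], "rotation": [0, 0, 0], "fingers": 20}])

```text
clock: 12.38
ee_pos: [0.549, 0.0052, 0.0624]
tool_rot: [0.746, 0.661, 0.066, -0.058]
force: [-0.9, -2.5, 1.5]
opening: 0.413
```

Run:
```python
from h import *
delta(tcp(-.038))
```

```text
t 12.38 p [0.549  0.0052 0.0624] x [0.119 0.977 0.175] z [ 0.022  0.174 -0.985] F [-0.87 -2.51  1.52] Ft [-2.29 -0.56 -1.95] op 0.413
d/25mm tool [-0.046 -0.022  0.013]
```

Emit:
arm_command(steps=[{"xyz": [0.03, 0, 0], "rotation": [0, 0, 0], "fingers": 20}, {"xyz": [0.03, 0, 0], "rotation": [0, 0, 0], "fingers": 20}, {"xyz": [0.03, 0, 0], "rotation": [0, 0, 0], "fingers": 20}])

```text
clock: 12.63
ee_pos: [0.5492, 0.0074, 0.0628]
tool_rot: [0.746, 0.661, 0.066, -0.058]
force: [-1.3, -3.8, 1.9]
opening: 0.413
```

Run:
```python
from h import *
delta(tcp(-.038))
```

```text
t 12.63 p [0.5492 0.0074 0.0628] x [0.119 0.977 0.175] z [ 0.022  0.174 -0.985] F [-1.31 -3.78  1.86] Ft [-3.52 -0.84 -2.51] op 0.413
d/25mm tool [-0.136 -0.022  0.013]
```

Emit:
arm_command(steps=[{"xyz": [0.02, 0, 0], "rotation": [0, 0, 0], "fingers": 20}, {"xyz": [0.02, 0, 0], "rotation": [0, 0, 0], "fingers": 20}, {"xyz": [0, 0, 0], "rotation": [0, 0, 0], "fingers": 20}])

```text
clock: 12.88
ee_pos: [0.5494, 0.0082, 0.063]
tool_rot: [0.746, 0.661, 0.066, -0.058]
force: [-0.3, -4.7, 2.0]
opening: 0.414
```

Run:
```python
from h import *
delta(tcp(-.038))
```

```text
t 12.88 p [0.5494 0.0082 0.063 ] x [0.119 0.977 0.175] z [ 0.022  0.174 -0.985] F [-0.27 -4.66  2.  ] Ft [-4.24  0.29 -2.79] op 0.414
d/25mm tool [-0.17  -0.023  0.014]
```

Emit:
arm_command(steps=[{"xyz": [0.02, 0, 0], "rotation": [0, 0, 0], "fingers": 20}, {"xyz": [0.01, 0, 0], "rotation": [0, 0, 0], "fingers": 20}, {"xyz": [0, 0, 0], "rotation": [0, 0, 0], "fingers": 20}])

```text
clock: 13.13
ee_pos: [0.5494, 0.0089, 0.0631]
tool_rot: [0.746, 0.661, 0.066, -0.058]
force: [-0.9, -5.5, 1.4]
opening: 0.413
```

Emit:
arm_command(steps=[{"xyz": [0.02, 0, 0], "rotation": [0, 0, 0], "fingers": 20}, {"xyz": [0.01, 0, 0], "rotation": [0, 0, 0], "fingers": 20}, {"xyz": [0, 0, 0], "rotation": [0, 0, 0], "fingers": 20}])

```text
clock: 13.38
ee_pos: [0.5495, 0.0096, 0.0632]
tool_rot: [0.746, 0.661, 0.066, -0.058]
force: [-0.3, -4.5, 1.4]
opening: 0.415
```

Emit:
arm_command(steps=[{"xyz": [0.02, 0, 0], "rotation": [0, 0, 0], "fingers": 20}, {"xyz": [0.01, 0, 0], "rotation": [0, 0, 0], "fingers": 20}, {"xyz": [0, 0, 0], "rotation": [0, 0, 0], "fingers": 20}])

```text
clock: 13.63
ee_pos: [0.5496, 0.0104, 0.0633]
tool_rot: [0.746, 0.661, 0.066, -0.058]
force: [-0.9, -4.7, 1.0]
opening: 0.41
```

Emit:
arm_command(steps=[{"xyz": [0.02, 0, 0], "rotation": [0, 0, 0], "fingers": 20}, {"xyz": [0.01, 0, 0], "rotation": [0, 0, 0], "fingers": 20}, {"xyz": [0, 0, 0], "rotation": [0, 0, 0], "fingers": 20}])

```text
clock: 13.88
ee_pos: [0.5497, 0.0111, 0.0635]
tool_rot: [0.746, 0.661, 0.066, -0.058]
force: [-0.0, -6.1, 1.3]
opening: 0.413
```

Emit:
arm_command(steps=[{"xyz": [0.01, 0, 0], "rotation": [0, 0, 0], "fingers": 20}, {"xyz": [0.01, 0, 0], "rotation": [0, 0, 0], "fingers": 20}, {"xyz": [0, 0, 0], "rotation": [0, 0, 0], "fingers": 20}])

```text
clock: 14.13
ee_pos: [0.5498, 0.0116, 0.0636]
tool_rot: [0.746, 0.661, 0.066, -0.058]
force: [-0.5, -4.6, 2.4]
opening: 0.413
```

Emit:
arm_command(steps=[{"xyz": [0.02, 0, 0], "rotation": [0, 0, 0], "fingers": 20}, {"xyz": [0.01, 0, 0], "rotation": [0, 0, 0], "fingers": 20}, {"xyz": [0, 0, 0], "rotation": [0, 0, 0], "fingers": 20}])

```text
clock: 14.38
ee_pos: [0.5498, 0.0123, 0.0637]
tool_rot: [0.746, 0.661, 0.066, -0.058]
force: [-1.3, -6.3, 1.2]
opening: 0.415
```

Emit:
arm_command(steps=[{"xyz": [0.01, 0, 0], "rotation": [0, 0, 0], "fingers": 20}, {"xyz": [0.01, 0, 0], "rotation": [0, 0, 0], "fingers": 20}, {"xyz": [0, 0, 0], "rotation": [0, 0, 0], "fingers": 20}])

```text
clock: 14.63
ee_pos: [0.5499, 0.0128, 0.0638]
tool_rot: [0.746, 0.661, 0.066, -0.058]
force: [-0.1, -5.7, 1.4]
opening: 0.41
```

Emit:
arm_command(steps=[{"xyz": [0.02, 0, 0], "rotation": [0, 0, 0], "fingers": 20}, {"xyz": [0.01, 0, 0], "rotation": [0, 0, 0], "fingers": 20}, {"xyz": [0, 0, 0], "rotation": [0, 0, 0], "fingers": 20}])

```text
clock: 14.88
ee_pos: [0.55, 0.0135, 0.0639]
tool_rot: [0.746, 0.661, 0.066, -0.058]
force: [-0.7, -5.2, 1.0]
opening: 0.41
```

Emit:
arm_command(steps=[{"xyz": [0.02, 0, 0], "rotation": [0, 0, 0], "fingers": 20}, {"xyz": [0.01, 0, 0], "rotation": [0, 0, 0], "fingers": 20}, {"xyz": [0, 0, 0], "rotation": [0, 0, 0], "fingers": 20}])

```text
clock: 15.13
ee_pos: [0.5501, 0.0143, 0.064]
tool_rot: [0.746, 0.661, 0.066, -0.058]
force: [0.6, -4.9, 1.7]
opening: 0.411
```

Emit:
arm_command(steps=[{"xyz": [0.02, 0, 0], "rotation": [0, 0, 0], "fingers": 20}, {"xyz": [0.01, 0, 0], "rotation": [0, 0, 0], "fingers": 20}, {"xyz": [0, 0, 0], "rotation": [0, 0, 0], "fingers": 20}])

```text
clock: 15.38
ee_pos: [0.5502, 0.015, 0.0642]
tool_rot: [0.746, 0.661, 0.066, -0.058]
force: [-0.9, -5.4, 1.8]
opening: 0.412
```

Emit:
arm_command(steps=[{"xyz": [0.02, 0, 0], "rotation": [0, 0, 0], "fingers": 20}, {"xyz": [0.01, 0, 0], "rotation": [0, 0, 0], "fingers": 20}, {"xyz": [0, 0, 0], "rotation": [0, 0, 0], "fingers": 20}])

```text
clock: 15.63
ee_pos: [0.5502, 0.0158, 0.0643]
tool_rot: [0.746, 0.661, 0.066, -0.058]
force: [-0.2, -5.5, 1.5]
opening: 0.408
```

Emit:
arm_command(steps=[{"xyz": [0.02, 0, 0], "rotation": [0, 0, 0], "fingers": 20}, {"xyz": [0.01, 0, 0], "rotation": [0, 0, 0], "fingers": 20}, {"xyz": [0, 0, 0], "rotation": [0, 0, 0], "fingers": 20}])

```text
clock: 15.88
ee_pos: [0.5503, 0.0165, 0.0644]
tool_rot: [0.746, 0.661, 0.066, -0.058]
force: [-0.8, -4.9, 1.7]
opening: 0.413
```

Emit:
arm_command(steps=[{"xyz": [0.02, 0, 0], "rotation": [0, 0, 0], "fingers": 20}, {"xyz": [0.01, 0, 0], "rotation": [0, 0, 0], "fingers": 20}, {"xyz": [0, 0, 0], "rotation": [0, 0, 0], "fingers": 20}])

```text
clock: 16.13
ee_pos: [0.5504, 0.0172, 0.0646]
tool_rot: [0.746, 0.661, 0.066, -0.058]
force: [-0.6, -4.8, 1.7]
opening: 0.409
```

Emit:
arm_command(steps=[{"xyz": [0.02, 0, 0], "rotation": [0, 0, 0], "fingers": 20}, {"xyz": [0.01, 0, 0], "rotation": [0, 0, 0], "fingers": 20}, {"xyz": [0, 0, 0], "rotation": [0, 0, 0], "fingers": 20}])

```text
clock: 16.38
ee_pos: [0.5505, 0.0179, 0.0647]
tool_rot: [0.746, 0.661, 0.066, -0.058]
force: [-1.5, -4.8, 0.1]
opening: 0.412
```

Emit:
arm_command(steps=[{"xyz": [0.02, 0, 0], "rotation": [0, 0, 0], "fingers": 20}, {"xyz": [0.01, 0, 0], "rotation": [0, 0, 0], "fingers": 20}, {"xyz": [0, 0, 0], "rotation": [0, 0, 0], "fingers": 20}])

```text
clock: 16.63
ee_pos: [0.5506, 0.0187, 0.0648]
tool_rot: [0.746, 0.661, 0.066, -0.058]
force: [-0.3, -5.5, 1.2]
opening: 0.41
```

Emit:
arm_command(steps=[{"xyz": [0.015, 0, 0], "rotation": [0, 0, 0], "fingers": 20}, {"xyz": [0.01, 0, 0], "rotation": [0, 0, 0], "fingers": 20}, {"xyz": [0, 0, 0], "rotation": [0, 0, 0], "fingers": 20}])

```text
clock: 16.88
ee_pos: [0.5507, 0.0193, 0.0649]
tool_rot: [0.746, 0.661, 0.066, -0.058]
force: [-1.1, -5.7, 2.0]
opening: 0.413
```

Emit:
arm_command(steps=[{"xyz": [0.015, 0, 0], "rotation": [0, 0, 0], "fingers": 20}, {"xyz": [0.01, 0, 0], "rotation": [0, 0, 0], "fingers": 20}, {"xyz": [0, 0, 0], "rotation": [0, 0, 0], "fingers": 20}])

```text
clock: 17.13
ee_pos: [0.5508, 0.0199, 0.065]
tool_rot: [0.746, 0.661, 0.066, -0.058]
force: [-0.5, -5.3, 2.0]
opening: 0.411
```

Emit:
arm_command(steps=[{"xyz": [0.015, 0, 0], "rotation": [0, 0, 0], "fingers": 20}, {"xyz": [0.01, 0, 0], "rotation": [0, 0, 0], "fingers": 20}, {"xyz": [0, 0, 0], "rotation": [0, 0, 0], "fingers": 20}])

```text
clock: 17.38
ee_pos: [0.5508, 0.0205, 0.0652]
tool_rot: [0.746, 0.661, 0.066, -0.058]
force: [0.1, -5.7, 1.3]
opening: 0.412
```

Run:
```python
from h import *
save(viewer.snapshot("scene")[180:300,180:330],"s4.png",5)
save(viewer.snapshot("wrist"),"w4.png",1.5)
delta(tcp(-.038))
```

```text
t 17.48 p [0.5508 0.0205 0.0651] x [0.119 0.977 0.175] z [ 0.022  0.174 -0.985] F [-0.23 -5.9   1.66] Ft [-5.5   0.49 -2.66] op 0.415
d/25mm tool [-0.672 -0.022  0.012]
```

View pics/w4.png

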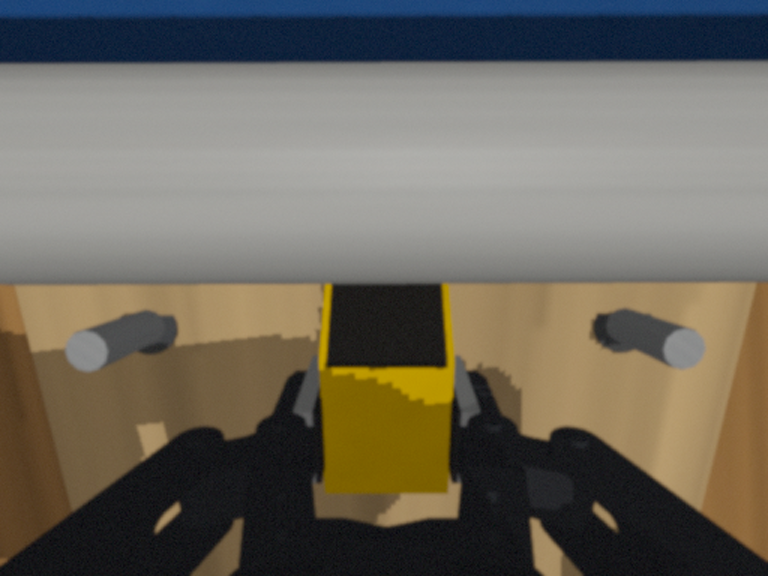

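View pics/s4.png

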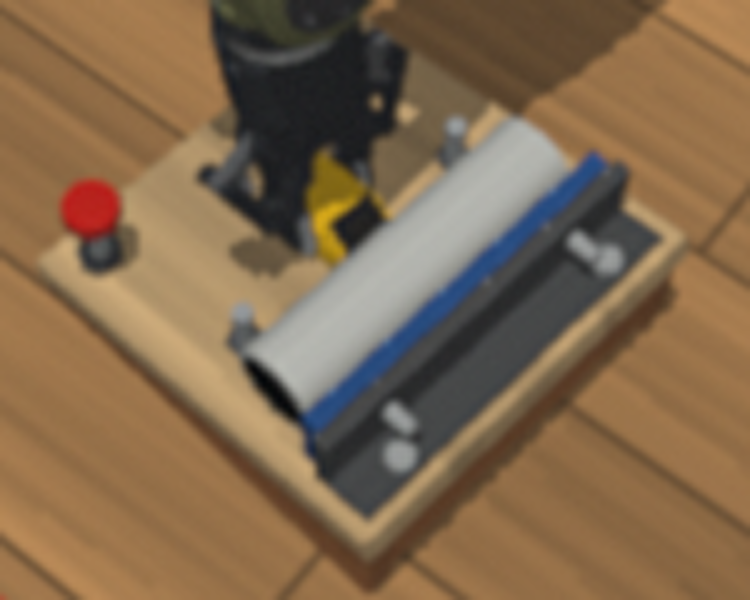

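The tube has rolled clear of the pins and stays parallel to the jaw (tube's jaw-side edge at row 62 in the wrist view). It is rolling at about 5.5 N and is nearly at the jaw. I keep going in small steps.

Emit:
arm_command(steps=[{"xyz": [0.012, 0, 0], "rotation": [0, 0, 0], "fingers": 20}, {"xyz": [0.008, 0, 0], "rotation": [0, 0, 0], "fingers": 20}, {"xyz": [0, 0, 0], "rotation": [0, 0, 0], "fingers": 20}])

```text
clock: 17.73
ee_pos: [0.5509, 0.021, 0.0652]
tool_rot: [0.746, 0.661, 0.066, -0.058]
force: [-1.2, -5.4, 1.4]
opening: 0.414
```

Emit:
arm_command(steps=[{"xyz": [0.012, 0, 0], "rotation": [0, 0, 0], "fingers": 20}, {"xyz": [0.008, 0, 0], "rotation": [0, 0, 0], "fingers": 20}, {"xyz": [0, 0, 0], "rotation": [0, 0, 0], "fingers": 20}])

```text
clock: 17.98
ee_pos: [0.5509, 0.0214, 0.0653]
tool_rot: [0.746, 0.661, 0.066, -0.058]
force: [0.0, -5.0, 2.0]
opening: 0.411
```

Emit:
arm_command(steps=[{"xyz": [0.012, 0, 0], "rotation": [0, 0, 0], "fingers": 20}, {"xyz": [0.008, 0, 0], "rotation": [0, 0, 0], "fingers": 20}, {"xyz": [0, 0, 0], "rotation": [0, 0, 0], "fingers": 20}])

```text
clock: 18.23
ee_pos: [0.551, 0.0217, 0.0654]
tool_rot: [0.746, 0.661, 0.066, -0.058]
force: [-0.9, -7.6, 1.4]
opening: 0.415
```

Emit:
arm_command(steps=[{"xyz": [0.008, 0, 0], "rotation": [0, 0, 0], "fingers": 20}, {"xyz": [0, 0, 0], "rotation": [0, 0, 0], "fingers": 20}, {"xyz": [0, 0, 0], "rotation": [0, 0, 0], "fingers": 20}])

```text
clock: 18.48
ee_pos: [0.551, 0.0218, 0.0654]
tool_rot: [0.746, 0.661, 0.066, -0.058]
force: [-1.6, -8.3, 0.5]
opening: 0.412
```

Run:
```python
from h import *
delta(None)
```

```text
t 18.48 p [0.551  0.0218 0.0654] x [0.119 0.977 0.174] z [ 0.022  0.173 -0.985] F [-1.63 -8.31  0.45] Ft [-8.23 -0.62 -1.92] op 0.412
```

Emit:
arm_command(steps=[{"xyz": [0.008, 0, 0], "rotation": [0, 0, 0], "fingers": 20}, {"xyz": [0, 0, 0], "rotation": [0, 0, 0], "fingers": 20}, {"xyz": [0, 0, 0], "rotation": [0, 0, 0], "fingers": 20}])

```text
clock: 18.73
ee_pos: [0.551, 0.0218, 0.0654]
tool_rot: [0.746, 0.661, 0.066, -0.058]
force: [-1.0, -10.5, 1.2]
opening: 0.413
```

Run:
```python
from h import *
delta(None)
```

```text
t 18.73 p [0.551  0.0218 0.0654] x [0.119 0.978 0.174] z [ 0.022  0.173 -0.985] F [ -1.   -10.53   1.16] Ft [-10.22   0.28  -2.98] op 0.413
```

Emit:
arm_command(steps=[{"xyz": [0.008, 0, 0], "rotation": [0, 0, 0], "fingers": 20}, {"xyz": [0, 0, 0], "rotation": [0, 0, 0], "fingers": 20}, {"xyz": [0, 0, 0], "rotation": [0, 0, 0], "fingers": 20}])

```text
clock: 18.98
ee_pos: [0.551, 0.0218, 0.0654]
tool_rot: [0.746, 0.661, 0.066, -0.058]
force: [-3.0, -11.8, 0.8]
opening: 0.414
```

Emit:
arm_command(steps=[{"xyz": [0, 0, 0], "rotation": [0, 0, 0], "fingers": 20}])

```text
clock: 19.07
ee_pos: [0.551, 0.0218, 0.0654]
tool_rot: [0.746, 0.66, 0.065, -0.058]
force: [-0.9, -11.4, 1.3]
opening: 0.412
```

Run:
```python
from h import *
delta(None)
```

```text
t 19.07 p [0.551  0.0218 0.0654] x [0.119 0.978 0.174] z [ 0.021  0.173 -0.985] F [ -0.94 -11.41   1.26] Ft [-11.04   0.44  -3.23] op 0.412
```

Emit:
arm_command(steps=[{"xyz": [0.003, 0, 0], "rotation": [0, 0, 0], "fingers": 20}, {"xyz": [0, 0, 0], "rotation": [0, 0, 0], "fingers": 20}, {"xyz": [0, 0, 0], "rotation": [0, 0, 0], "fingers": 20}, {"xyz": [0, 0, 0], "rotation": [0, 0, 0], "fingers": 20}, {"xyz": [0, 0, 0], "rotation": [0, 0, 0], "fingers": 20}, {"xyz": [0, 0, 0], "rotation": [0, 0, 0], "fingers": 20}])

```text
clock: 19.57
ee_pos: [0.5509, 0.0218, 0.0654]
tool_rot: [0.746, 0.66, 0.065, -0.058]
force: [-1.7, -12.1, 1.3]
opening: 0.412
```

Emit:
arm_command(steps=[{"xyz": [0, 0, 0], "rotation": [0, 0, 0], "fingers": 20}, {"xyz": [0, 0, 0], "rotation": [0, 0, 0], "fingers": 20}, {"xyz": [0, 0, 0], "rotation": [0, 0, 0], "fingers": 20}, {"xyz": [0, 0, 0], "rotation": [0, 0, 0], "fingers": 20}, {"xyz": [0, 0, 0], "rotation": [0, 0, 0], "fingers": 20}, {"xyz": [0, 0, 0], "rotation": [0, 0, 0], "fingers": 20}])

```text
clock: 20.07
ee_pos: [0.551, 0.0218, 0.0653]
tool_rot: [0.746, 0.66, 0.065, -0.058]
force: [-0.9, -13.3, 0.8]
opening: 0.409
```

Run:
```python
from h import *
delta(None)
```

```text
t 20.07 p [0.551  0.0218 0.0653] x [0.119 0.978 0.174] z [ 0.021  0.172 -0.985] F [ -0.9  -13.29   0.82] Ft [-12.96   0.71  -3.12] op 0.409
```

Emit:
arm_command(steps=[{"xyz": [0, 0, 0], "rotation": [0, 0, 0], "fingers": 50}, {"xyz": [0, 0, 0], "rotation": [0, 0, 0], "fingers": 65}, {"xyz": [0, 0, 0], "rotation": [0, 0, 0], "fingers": 75}, {"xyz": [0, 0, 0], "rotation": [0, 0, 0], "fingers": 75}, {"xyz": [0, 0, 0], "rotation": [0, 0, 0], "fingers": 75}, {"xyz": [0, 0, 0], "rotation": [0, 0, 0], "fingers": 75}])

```text
clock: 20.57
ee_pos: [0.5511, 0.023, 0.0655]
tool_rot: [0.746, 0.661, 0.066, -0.058]
force: [0.6, 0.3, 0.3]
opening: 0.752
```

Run:
```python
from h import *
delta(None)
save(viewer.snapshot("wrist"),"w5.png",1.5)
```

```text
t 20.57 p [0.5511 0.023  0.0655] x [0.118 0.977 0.175] z [ 0.021  0.174 -0.985] F [0.64 0.26 0.3 ] Ft [ 0.38  0.61 -0.24] op 0.752
```

View pics/w5.png

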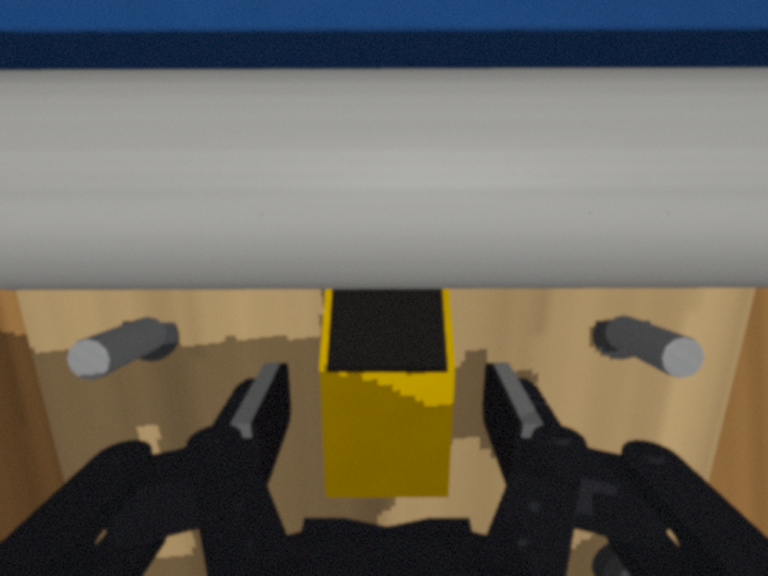

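The fingers are open clear of the chock at (385,400), and the chock and tube stayed put. The slight shift in the view is the arm relaxing about 1 mm. Now I retreat along the tool axis.

Emit:
arm_command(steps=[{"xyz": [0, 0, -0.2], "rotation": [0, 0, 0], "fingers": 75}, {"xyz": [0, 0, -0.4], "rotation": [0, 0, 0], "fingers": 75}, {"xyz": [0, 0, -0.8], "rotation": [0, 0, 0], "fingers": 75}, {"xyz": [0, 0, -0.9], "rotation": [0, 0, 0], "fingers": 75}, {"xyz": [0, 0, -0.9], "rotation": [0, 0, 0], "fingers": 75}, {"xyz": [0, 0, -0.9], "rotation": [0, 0, 0], "fingers": 30}, {"xyz": [0, 0, 0], "rotation": [0, 0, 0], "fingers": 0}])

```text
clock: 21.2
ee_pos: [0.5504, 0.0042, 0.1718]
tool_rot: [0.746, 0.661, 0.068, -0.055]
force: [-0.1, 0.9, 0.1]
opening: 0.48
```

Run:
```python
from h import *
k=tf(RAMP,[.098,-.105,.15])[0];print(k)
c=viewer.calibration("wrist");save(viewer.snapshot("wrist"),"w6.png",1.5)
for s in silhouettes("knob_top","wrist"): print(s["score"],s["pixel"],ray("wrist",[s["pixel"]],.102,c))
viewer.snapshot("top")
for s in silhouettes("knob_top","top"): print(s["score"],s["pixel"],ray("top",[s["pixel"]],.1))
viewer.snapshot("scene")
for s in silhouettes("knob_top","scene"): print(s["score"],s["pixel"],ray("scene",[s["pixel"]],.095))
delta(k);rotd(-.1178,0)
```

```text
[ 0.63788041 -0.07269003  0.15      ]
0.68 [176.6, 354.6] [[0.62516686 0.02921437 0.102     ]]
0.74 [220.7, 198.9] [[ 0.63374009 -0.07402864  0.095     ]]
0.43 [232.1, 258.4] [[0.56129086 0.07451155 0.095     ]]
t 21.5 p [0.5485 0.0051 0.1656] x [0.119 0.977 0.175] z [ 0.02   0.174 -0.985] F [ 0.96 -0.11 -0.44] Ft [-0.07  0.97  0.43] op 0.002
d/25mm tool [-2.727  3.926  0.145]
rot/90 [-0.0005 -0.1121 -0.0019]
```

View pics/w6.png

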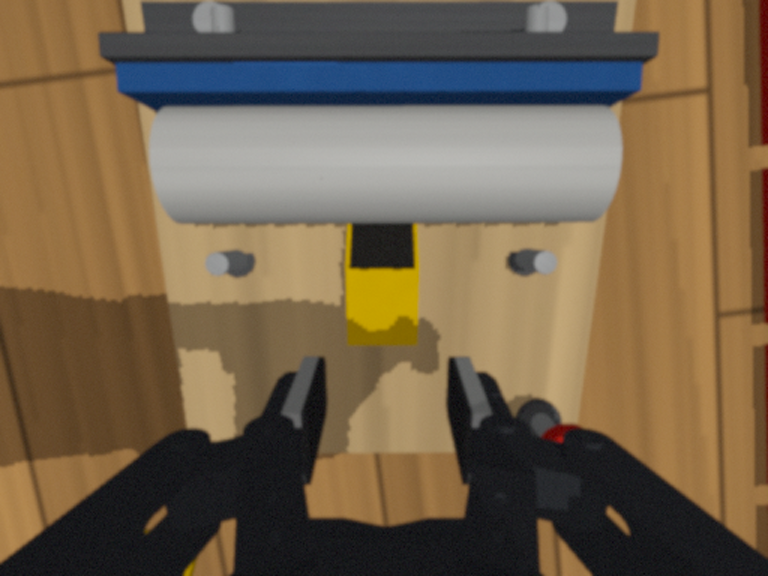

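The chock stands centred against the tube at (383,285), and the tube lies along the jaw. Knob at (0.638, -0.073). I move above it with the fingers shut.

Emit:
arm_command(steps=[{"xyz": [-0.45, 0.65, 0], "rotation": [0, 0, 0], "fingers": 0}, {"xyz": [-0.45, 0.65, 0], "rotation": [0, 0, 0], "fingers": 0}, {"xyz": [-0.45, 0.65, 0], "rotation": [0, 0, 0], "fingers": 0}, {"xyz": [-0.45, 0.65, 0], "rotation": [0, 0, 0], "fingers": 0}, {"xyz": [-0.45, 0.65, 0.07], "rotation": [0, 0, 0], "fingers": 0}, {"xyz": [-0.48, 0.68, 0.07], "rotation": [0, 0, 0], "fingers": 0}, {"xyz": [0, 0, 0], "rotation": [0, -0.056, 0], "fingers": 0}, {"xyz": [0, 0, 0], "rotation": [0, -0.056, 0], "fingers": 0}, {"xyz": [0, 0, 0], "rotation": [0, 0, 0], "fingers": 0}])

```text
clock: 22.25
ee_pos: [0.6384, -0.0715, 0.1501]
tool_rot: [0.748, 0.664, -0.002, 0.001]
force: [-0.5, 2.1, -0.1]
opening: 0.005
```

Run:
```python
from h import *
k=tf(RAMP,[.098,-.105,.104])[0]
c=viewer.calibration("wrist");save(viewer.snapshot("wrist"),"w7.png",1.5)
delta(k);rotd(-.1178,0)
o=status.get_obs();print(proj("wrist",[k,o["ee_pos"]])*1.5)
save(viewer.snapshot("top")[100:220,180:300],"t7.png",5)
```

```text
t 22.3 p [ 0.6383 -0.0716  0.1502] x [0.118 0.993 0.001] z [-0.001  0.001 -1.   ] F [ 0.27 -0.42  0.08] Ft [-0.39  0.32 -0.08] op 0.0
d/25mm tool [-0.048 -0.009  1.849]
rot/90 [-0.0006 -0.0005 -0.0006]
[[385.55068807 330.47704699]
 [386.11131494 379.01289472]]
```

View pics/w7.png

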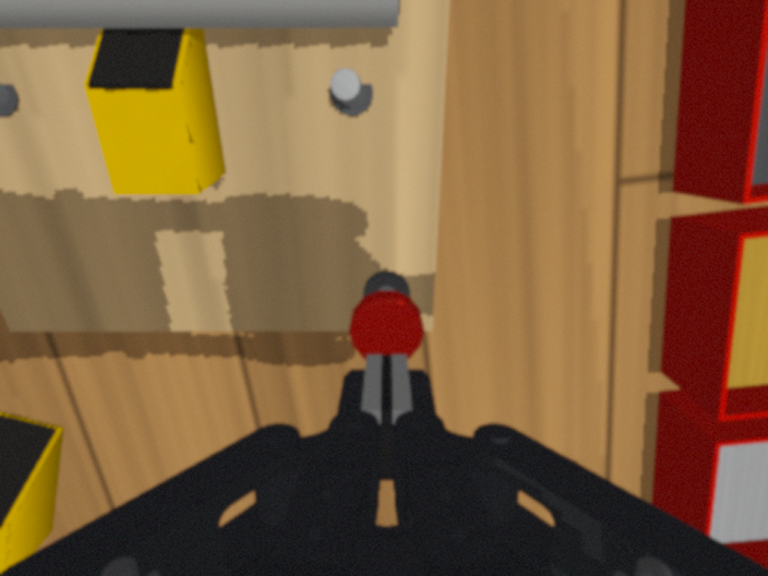

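View pics/t7.png

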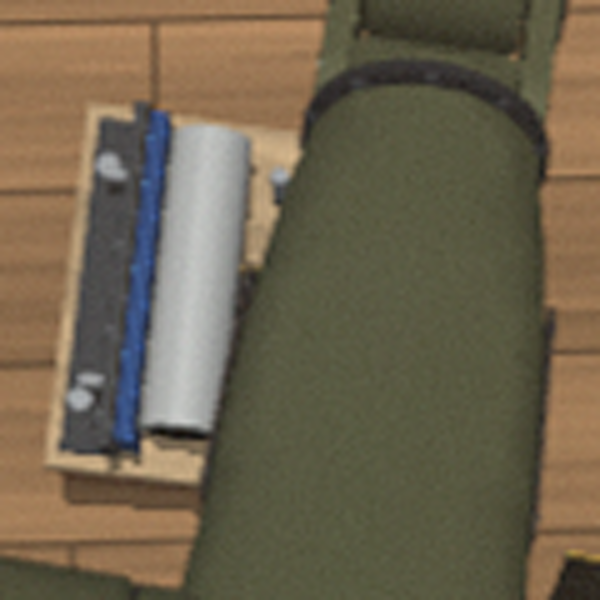

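The knob is centred under the fingertips, seen at (387,326) against a predicted (386,330). I descend and push.

Emit:
arm_command(steps=[{"xyz": [-0.04, 0, 0.4], "rotation": [0, 0, 0], "fingers": 0}, {"xyz": [0, 0, 0.5], "rotation": [0, 0, 0], "fingers": 0}, {"xyz": [0, 0, 0.4], "rotation": [0, 0, 0], "fingers": 0}, {"xyz": [0, 0, 0.25], "rotation": [0, 0, 0], "fingers": 0}, {"xyz": [0, 0, 0.12], "rotation": [0, 0, 0], "fingers": 0}, {"xyz": [0, 0, 0.1], "rotation": [0, 0, 0], "fingers": 0}, {"xyz": [0, 0, 0.1], "rotation": [0, 0, 0], "fingers": 0}, {"xyz": [0, 0, 0.1], "rotation": [0, 0, 0], "fingers": 0}])

```text
clock: 23.02
ee_pos: [0.6385, -0.074, 0.1023]
tool_rot: [0.749, 0.663, 0.0, 0.0]
force: [-3.1, 0.1, 5.9]
opening: -0.002
```

Emit:
arm_command(steps=[{"xyz": [0, 0, 0.1], "rotation": [0, 0, 0], "fingers": 0}, {"xyz": [0, 0, 0.1], "rotation": [0, 0, 0], "fingers": 0}, {"xyz": [0, 0, 0.1], "rotation": [0, 0, 0], "fingers": 0}, {"xyz": [0, 0, 0.1], "rotation": [0, 0, 0], "fingers": 0}])

```text
clock: 23.35
ee_pos: [0.6385, -0.074, 0.0926]
tool_rot: [0.749, 0.663, 0.0, 0.001]
force: [-3.2, -0.1, 7.0]
opening: 0.001
```

Emit:
arm_command(steps=[{"xyz": [0, 0, 0.1], "rotation": [0, 0, 0], "fingers": 0}, {"xyz": [0, 0, 0.1], "rotation": [0, 0, 0], "fingers": 0}, {"xyz": [0, 0, 0.1], "rotation": [0, 0, 0], "fingers": 0}, {"xyz": [0, 0, 0.1], "rotation": [0, 0, 0], "fingers": 0}, {"xyz": [0, 0, 0.1], "rotation": [0, 0, 0], "fingers": 0}, {"xyz": [0, 0, 0.1], "rotation": [0, 0, 0], "fingers": 0}, {"xyz": [0, 0, 0.1], "rotation": [0, 0, 0], "fingers": 0}, {"xyz": [0, 0, 0.1], "rotation": [0, 0, 0], "fingers": 0}])

```text
clock: 24.02
ee_pos: [0.6385, -0.074, 0.0726]
tool_rot: [0.748, 0.663, 0.0, 0.0]
force: [-3.5, -1.0, 6.2]
opening: -0.002
```

Emit:
arm_command(steps=[{"xyz": [0, 0, 0.04], "rotation": [0, 0, 0], "fingers": 0}, {"xyz": [0, 0, 0.04], "rotation": [0, 0, 0], "fingers": 0}, {"xyz": [0, 0, 0.04], "rotation": [0, 0, 0], "fingers": 0}])

```text
clock: 24.27
ee_pos: [0.6385, -0.074, 0.0696]
tool_rot: [0.749, 0.663, 0.0, 0.0]
force: [-4.3, -0.4, 5.8]
opening: 0.001
```

Emit:
arm_command(steps=[{"xyz": [0, 0, 0.03], "rotation": [0, 0, 0], "fingers": 0}, {"xyz": [0, 0, 0.03], "rotation": [0, 0, 0], "fingers": 0}, {"xyz": [0, 0, 0], "rotation": [0, 0, 0], "fingers": 0}])

```text
clock: 24.52
ee_pos: [0.6385, -0.074, 0.0681]
tool_rot: [0.749, 0.663, 0.0, 0.0]
force: [-2.6, -0.4, 5.0]
opening: 0.001
```

Emit:
arm_command(steps=[{"xyz": [0, 0, 0.02], "rotation": [0, 0, 0], "fingers": 0}, {"xyz": [0, 0, 0], "rotation": [0, 0, 0], "fingers": 0}])

```text
clock: 24.68
ee_pos: [0.6385, -0.074, 0.068]
tool_rot: [0.748, 0.663, 0.001, 0.001]
force: [-4.6, -0.2, 8.9]
opening: -0.001
```

Emit:
arm_command(steps=[{"xyz": [0, 0, 0.02], "rotation": [0, 0, 0], "fingers": 0}, {"xyz": [0, 0, 0], "rotation": [0, 0, 0], "fingers": 0}, {"xyz": [0, 0, 0], "rotation": [0, 0, 0], "fingers": 0}])

```text
clock: 24.93
ee_pos: [0.6386, -0.074, 0.068]
tool_rot: [0.749, 0.663, 0.001, 0.001]
force: [-6.5, 1.5, 12.9]
opening: -0.002
```

Run:
```python
from h import *
delta(None)
save(viewer.snapshot("wrist"),"w8.png",1.5)
```

```text
t 24.93 p [ 0.6386 -0.074   0.068 ] x [0.121 0.993 0.   ] z [ 0.002 -0.    -1.   ] F [-6.46  1.45 12.93] Ft [  0.66  -6.57 -12.94] op -0.002
```

View pics/w8.png

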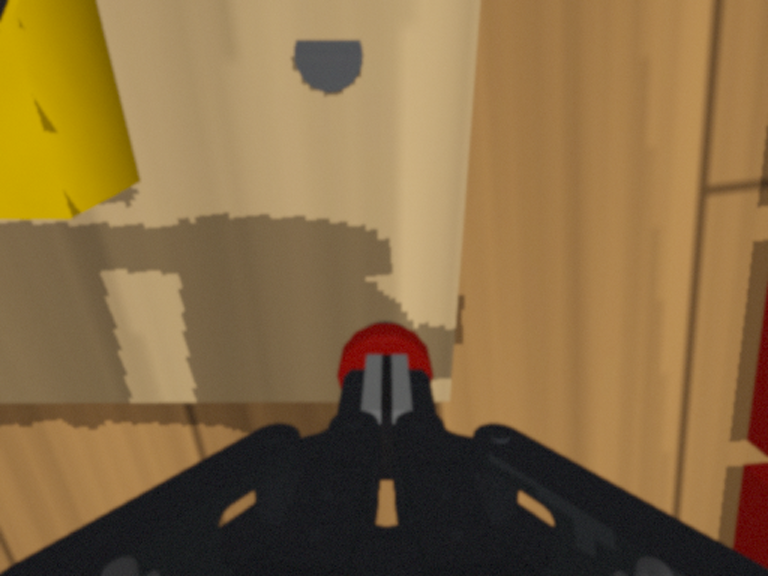

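The knob has bottomed at z = 0.068 m and the pin at (328,65) is level with the board. Now I retreat.

Emit:
arm_command(steps=[{"xyz": [0, 0, -0.2], "rotation": [0, 0, 0], "fingers": 0}, {"xyz": [0, 0, -0.6], "rotation": [0, 0, 0], "fingers": 0}, {"xyz": [0, 0, -0.9], "rotation": [0, 0, 0], "fingers": 0}, {"xyz": [0, 0, -0.9], "rotation": [0, 0, 0], "fingers": 0}, {"xyz": [-0.5, 0, -0.9], "rotation": [0, 0, 0], "fingers": 0}, {"xyz": [-0.9, 0, -0.9], "rotation": [0, 0, 0], "fingers": 0}, {"xyz": [-0.9, 0, -0.9], "rotation": [0, 0, 0], "fingers": 0}, {"xyz": [-0.9, -0.5, -0.3], "rotation": [0, 0, 0], "fingers": 0}, {"xyz": [-0.9, -0.5, 0], "rotation": [0, 0, 0], "fingers": 0}, {"xyz": [0, 0, 0], "rotation": [0, 0, 0], "fingers": 0}])

```text
clock: 25.82
ee_pos: [0.5995, -0.176, 0.2074]
tool_rot: [0.749, 0.662, 0.0, 0.001]
force: [0.8, 0.1, -0.8]
opening: 0.0
```

Run:
```python
from h import *
delta(None)
save(viewer.snapshot("wrist"),"w9.png",1.5)
save(viewer.snapshot("scene")[170:300,170:330],"s9.png",4.5)
```

```text
t 25.82 p [ 0.5995 -0.176   0.2074] x [ 0.123  0.992 -0.001] z [ 0.002 -0.001 -1.   ] F [ 0.82  0.08 -0.77] Ft [0.18 0.8  0.77] op 0.0
```

View pics/w9.png

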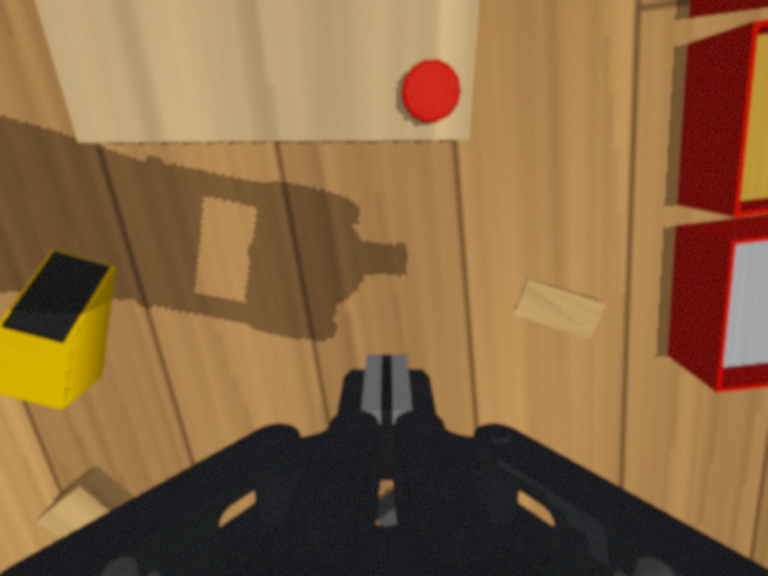

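View pics/s9.png

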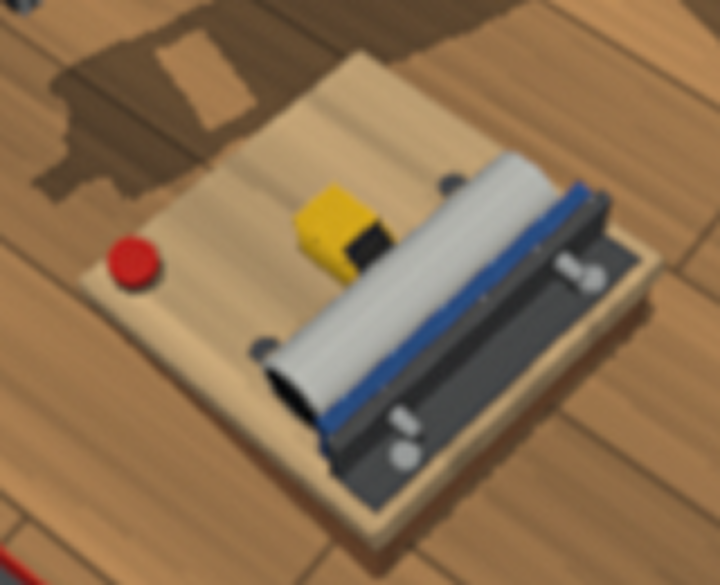

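The scene view shows both pins down at (263,350) and (453,185), the knob down, and the chock alone holding the tube on the jaw. I check that nothing moves over a second before handing in.

Run:
```python
from h import *
a=viewer.snapshot("scene").astype(int)
for i in range(16): b=viewer.snapshot("scene")
d=np.abs(a-b)[170:300,170:330];print("max diff",d.max(),"mean",d.mean())
delta(None)
```

```text
max diff 27 mean 0.6471634615384615
t 26.77 p [ 0.601  -0.1727  0.2063] x [0.121 0.993 0.   ] z [ 0.  0. -1.] F [-0.61 -0.1   0.08] Ft [-0.17 -0.59 -0.08] op 0.001
```

Run:
```python
from h import *
print(robot.hand_in())
```

```text
the job is handed in; nothing more can be done
None
```

The job is done and handed in at about 27 s of the 67 s allowed; hand-in gives no verdict.

**Chock:** I picked the smallest of the three yellow chocks (its silhouette matched 75 x 36 x 38 mm to 2.4%). I set it flat on the board, toe uphill and midway between the pins.

**Push:** I slid it up at about 5 N while the tube rolled. When the tube met the jaw I raised the push and held it for about a second, with readings of 11 to 13 N, the last 13.0 N. Then I let go of the chock.

**Knob:** I pushed it down until it bottomed at 68 mm, with about 13 N at the end, and withdrew the arm.

**Last checks:**
- The scene picture shows both pins level with the board, the knob down, the chock against the tube and the tube along the jaw.
- Pictures taken over 0.85 s showed only small pixel changes (mean difference 0.65, largest 27 of 255), which I took as noise.
- The arm touches nothing. I moved none of the other things, but I did not measure their positions again at the end.

**Things that were slightly off:**
- While setting the chock down I briefly leaned on the board with about 18 N, with about 10 N sideways, and backed off before sliding.
- The fingers crept about 1 mm uphill when they opened. The pictures showed no shift of the chock or tube.

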